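Tip only the brass nut out of the divided sorting dish

TASK

On the packing bench a blue two-section dish sits on a tipping stand, with a brass nut in one section and a steel lock nut in the other. Turn the dish by its white grip until the brass nut's section faces the green catch box, then lift the red handle so the dish tips and only the brass nut slides into the box. Lower the dish level again and let go; the steel nut must stay in the dish, and do not touch either nut with the gripper.

Things in the scene. Friction and masses are not known exactly. Their poses are not given: they have to be found in the camera images.
- dish_grip (a point): Centre of the dish's white grip bar: 60 long (x), 14 thick (y), 42 high, on the dish's turning axis. Blue dish 156 (y) x 96 (x); walls and divider 30 high, tops 24 below this point, inner floor 50 below. Sections at +y and -y, each with an open mouth at its end, sideways at the start. Turns stiffly (0.08 N m), 115 degrees either way from square, stays put; within 20 degrees of the box is fine.
- tip_handle (a point): Middle of the red round bar, 12 thick, 84 free length (along y), on the tipping plate under the dish, 155 from the dish's axis. Level, x is the pouring direction, handle to box. The plate's hinge runs parallel to the bar, 240 ahead (x) and 22 below; lift along that arc, stop at 60 degrees; go to about 55. Takes about 5 N; let go, it sinks to level. The bar can turn between fingers that point down.
- catch_box (a point): Green open box fixed on the stand at the foot of the tipping plate: 140 (along x) x 130 (along y) x 55 high, walls 4. This point is the centre of its inner floor; x is the pouring direction.
- brass_nut: Yellow brass hexagon nut, 30 across flats, 16 high, lying flat in one of the two dish sections (which one varies); origin at the centre of its underside, z up through the bore. To be tipped into the box.
- steel_nut: Grey steel hexagon lock nut with a white ring round the bore on top, 30 across flats, 16 high, lying flat in the other section; origin at the centre of its underside, z up. To stay in the dish.
Things that resemble listed ones, but are neither listed nor needed, are in the scene too. There is more than one size of the steel_nut; the job needs the smallest.

How it is judged:
By the outcome, as a careful person would: the job done as asked, in the order asked, and still so for the second after the job is handed in, with the robot touching nothing.
It also fails if it takes over 58 s, if anything falls off the work surface, if the arm or the gripper's body presses on something with over 40 N, if the wrist force passes 120 N, or if a joint passes its speed limit or range.

ROBOT

A 7-joint arm with a two-finger parallel gripper is mounted at the origin on the work surface. World frame = base frame: x ahead of the robot, y to its left, z up, the work surface at z = 0. Lengths are in m, angles in rad, forces in N, time in s.
With the tool pointing down it reaches from about 0.4 to 0.875 m from the base axis. Payload 6.5 kg.
Tool frame: the origin (TCP) lies at the very end of the fingers, on their centre line; the grasp point (between the pads) lies 19 mm behind it (r.grip_point_offset is the z of the grasp point in the tool frame, in m); z points along the fingers, y is the direction in which the jaws open and shut (so a half turn about z gives the same grasp; the last joint's range is limited). The gripper opens to 85 mm and grips with 20 to 120 N. Pads are 22 mm wide; open, the fingers measure 114 mm over their backs; the gripper's body (76 mm by 85 mm) begins 54 mm behind the grasp point. The pads swing forward as they close: fully open they stand 13 mm farther back than shut.
Start: joints at [-1.281, 0.536, -0.004, 1.538, 0.003, 1.067, -0.071], TCP at [0.226, 0.609, 0.231] pointing down, gripper open.
Joint ranges: [-2.7, 2.7], [-0.37, 2.16], [-1.27, 1.26], [0.24, 2.4], [-1.31, 4.45], [0.19, 1.91], [-2.76, 2.76]. Speed limits (rad/s): [2.39, 2.39, 3.14, 3.14, 3.14, 3.14, 3.14].

INTERFACE

Orientations are given as a unit quaternion [w, x, y, z].
In Python, from station import r, optics, order gives the robot as it stands.
- The arm moves only by the shell command python3 -m inch 'ROWS'. ROWS is JSON, a list that holds one entry, the list of rows, each a list of 7 numbers: the turn, a rotation vector about the tool's x, y, z in rad, then the shift along the tool's x, y, z in cm, then the gripper command: -1 is shut, 1 is fully open, values between are in proportion. In form: [[[rx, ry, rz, dx, dy, dz, grip], ...]]. A call has 1 to 20 rows; each row is the pose to reach, as a shift and turn from the pose commanded when the call began, along the tool's axes at that moment; what a row does not reach only later rows make up. A row lasts 1/12 s, in which the tool goes at most 41.7 mm and 7.16 degrees, less where a joint would pass 70% of its speed; a pose out of reach is approached as far as the arm can. A call with a gripper value outside its range is refused whole. The fingers move at their own pace and stop on an object; the grip force is fixed at half the most. Time passes only in rows, so rows that repeat a pose let the fingers close. It gives the time, the measured TCP pose, the force and the opening at its end, in the units of the state.
- r.get_obs(): the state, without advancing time (a new reading comes with each control period).
- optics.capture(name): name is "scene" or "top"; returns a dict with "image" (384x512x3 uint8, blue, green, red), "intrinsics" (3x3 intrinsics, pixels), "rvec" (rotation vector, rad) and "tvec" (3), from world to camera coordinates, as OpenCV has them. Camera axes: x right, y down, z forward; pixel columns grow to the right and rows downward; lengths in m; the calibration is good to about 2 mm. A picture is of the moment at which its call begins. There is no depth.
- order.sign_off(): hands the job in, once; it reports no verdict.
The state is a dict: "time": time; "q": joint angles; "qd": joint speeds; "joint_efforts": joint torques, N m; "eef_pos": TCP position; "orientation": TCP orientation; "ft_force": force on the tool from outside, world axes, zero at the start; "moment": the same for the moment, N m; "width": opening from 0.0 (shut) to 1.0 (fully open).
Only numpy, scipy, OpenCV 4.12 (cv2) and the standard library are available. Lean on these libraries where they do the work, as an engineer would, in place of code of your own. Each camera call takes 0.05 s, during which the arm holds its last target.

## Working session

There is one attempt and no reset: what is moved stays moved. The work goes in short steps, Python scripts to look and compute and a shell command to move; the robot and the scene stay as the last step left them, time stands still between calls to the robot, and variables do not carry over. Pictures are saved under pics/ and viewed, and the job is handed in when it is done.

```bash
ls; mkdir -p pics
python3 - <<'E'
from station import r,optics,order
import cv2,numpy as np
for n in("scene","top"):
    c=optics.capture(n); cv2.imwrite(f"pics/{n}0.png",c["image"])
    R=cv2.Rodrigues(np.array(c["rvec"]))[0]
    print(n,np.round(c["intrinsics"],1).tolist(),np.round(R,3).tolist(),"cam",np.round(-R.T@np.array(c["tvec"]).ravel(),3))
o=r.get_obs();print({k:np.round(v,3).tolist() for k,v in o.items()}, r.grip_point_offset)
E
```

```text
pics
scene [[424.8, 0.0, 260.3], [0.0, 424.8, 192.2], [0.0, 0.0, 1.0]] [[0.696, 0.718, 0.016], [0.516, -0.484, -0.707], [-0.5, 0.5, -0.707]] cam [ 0.929 -0.41   0.758]
top [[442.6, 0.0, 254.8], [0.0, 442.6, 183.6], [0.0, 0.0, 1.0]] [[-0.024, -0.999, -0.038], [-0.984, 0.03, -0.173], [0.174, 0.033, -0.984]] cam [0.364 0.044 0.84 ]
{'time': 0.1, 'q': [-1.281, 0.537, -0.004, 1.539, 0.003, 1.067, -0.071], 'qd': [0.0, -0.001, -0.001, -0.003, -0.0, 0.0, -0.0], 'joint_efforts': [0.002, -58.457, 1.052, -25.978, 0.013, 0.005, 0.0], 'eef_pos': [0.226, 0.609, 0.231], 'orientation': [-0.0, 0.177, 0.984, -0.001], 'ft_force': [-0.629, 0.265, 0.13], 'moment': [0.013, 0.017, -0.023], 'width': 0.996} -0.0187
```

View pics/scene0.png

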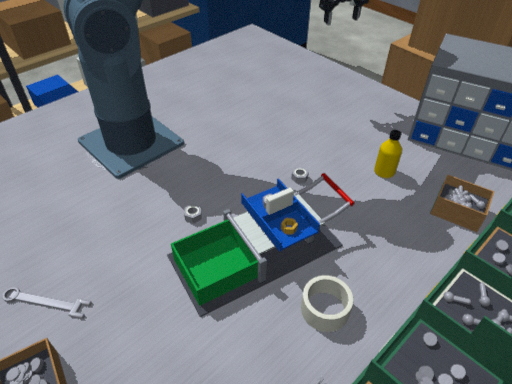

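View pics/top0.png

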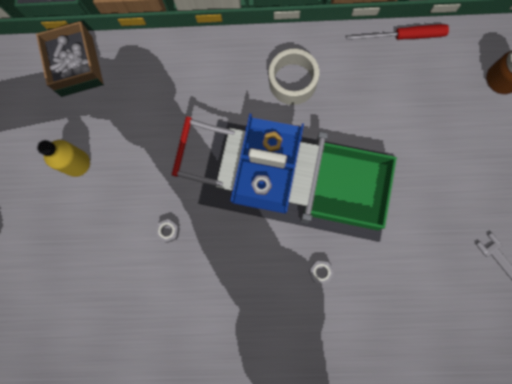

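Run:
```python
import cv2
a=cv2.imread("pics/top0.png")[95:245,160:410]; cv2.imwrite("pics/top0z.png",cv2.resize(a,None,fx=3.2,fy=3.2,interpolation=cv2.INTER_CUBIC))
a=cv2.imread("pics/scene0.png")[150:310,160:370]; cv2.imwrite("pics/scene0z.png",cv2.resize(a,None,fx=3.6,fy=3.6,interpolation=cv2.INTER_CUBIC))
```

```text
(no output)
```

View pics/top0z.png

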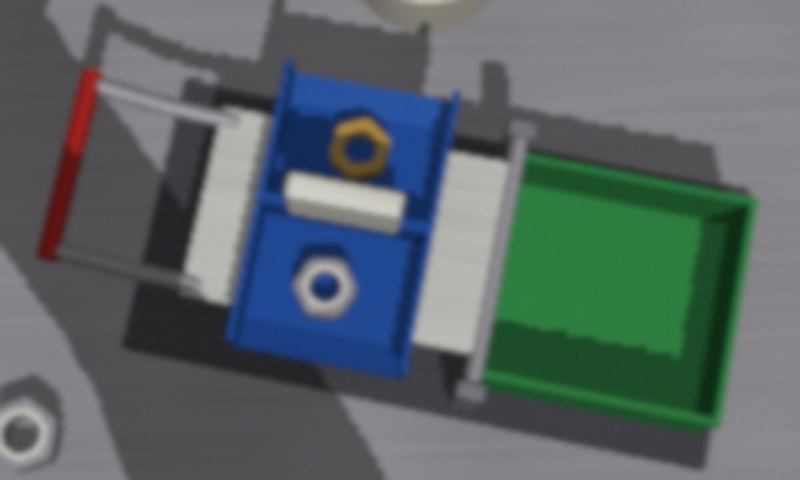

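View pics/scene0z.png

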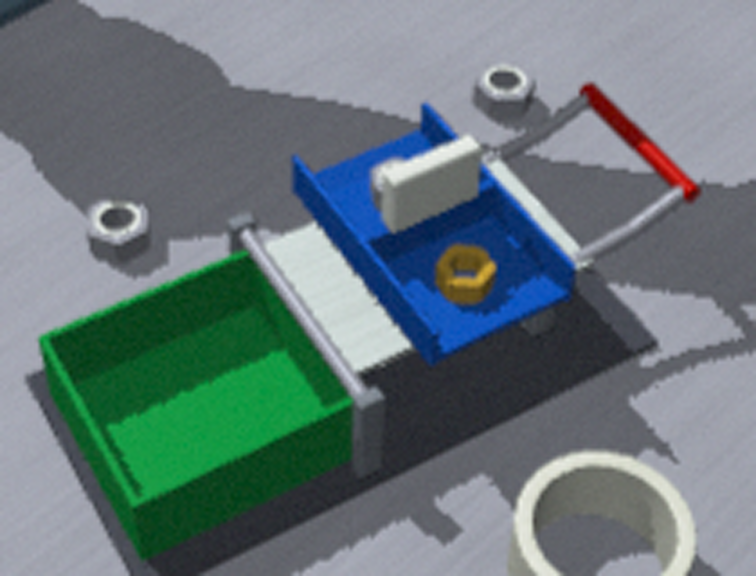

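```bash
cat > h.py <<'E'
import cv2,numpy as np,json
from scipy.optimize import least_squares
from station import r,optics,order
def cal(n):
    c=optics.capture(n); return c["image"],(np.array(c["rvec"],float),np.array(c["tvec"],float),np.array(c["intrinsics"],float))
def proj(P,C): return cv2.projectPoints(np.array(P,float).reshape(-1,1,3),C[0],C[1],C[2],None)[0].reshape(-1,2)
def tri(u1,C1,u2,C2):
    f=lambda X:np.r_[proj(X,C1)[0]-u1,proj(X,C2)[0]-u2]
    s=least_squares(f,[.4,0,.1]); return s.x,np.abs(s.fun).max()
E
python3 - <<'E'
from h import *
_,T=cal("top");_,S=cal("scene")
t=lambda u,v:np.array([160+u/3.2,95+v/3.2]); s=lambda u,v:np.array([160+u/3.6,150+v/3.6])
pairs=dict(hA=((92,75),(691,190)),hB=((46,256),(588,92)),wallUL=((288,62),(574,262)),wallBL=((232,342),(426,104)),wallBR=((405,372),(297,158)),
 boxFR=((755,198),(140,500)),boxBR=((718,425),(43,340)),brass=((360,146),(467,268)),
 gripL=((290,172),(482,140)),gripR=((405,190),(393,205)))
for k,(a,b) in pairs.items():
    X,e=tri(t(*a),T,s(*b),S); print(k,np.round(X,4),round(e,2))
E
```

```text
hA [0.6176 0.1838 0.0914] 0.2
hB [0.5166 0.2094 0.0877] 0.02
wallUL [0.615  0.0743 0.1097] 0.36
wallBL [0.4647 0.1078 0.1062] 1.06
wallBR [0.4459 0.0177 0.1073] 0.68
boxFR [ 0.5426 -0.1819  0.0628] 0.6
boxBR [ 0.4174 -0.154   0.0565] 0.43
brass [0.5701 0.0365 0.0969] 0.09
gripL [0.5422 0.0726 0.1545] 0.31
gripR [0.534  0.0139 0.1382] 0.82
```

```bash
cat > fit.py <<'E'
from h import *
_,T=cal("top");_,S=cal("scene")
t=lambda u,v:np.array([160+u/3.2,95+v/3.2]); s=lambda u,v:np.array([160+u/3.6,150+v/3.6])
# local pts
obs=[]
W=lambda a,b:(a*48,b*78,-24)
for p,a,b in [(W(-1,1),(288,62),(574,262)),(W(-1,-1),(232,342),(426,104)),(W(1,-1),(405,372),(297,158)),(W(1,1),(456,95),None),
  ((-30,7,21),(290,172),(482,148)),((30,7,21),(407,190),(397,198)),((-30,-7,21),None,(470,135)),((30,-7,21),None,(382,182))]:
    if a: obs.append((p,t(*a),T))
    if b: obs.append((p,s(*b),S))
hob=[(1,t(92,75),T),(1,s(691,190),S),(-1,t(46,256),T),(-1,s(588,92),S)]
def w(p,q):
    c,n=np.cos(q[3]),np.sin(q[3]); return [q[0]+c*p[0]-n*p[1],q[1]+n*p[0]+c*p[1],q[2]+p[2]]
def f(q):
    o=[]
    for p,u,C in obs: o+=list(proj(w(np.array(p)/1e3,q),C)[0]-u)
    for g,u,C in hob: o+=list(proj(w((-.155,g*q[5],q[4]),q),C)[0]-u)
    return np.array(o)
z=least_squares(f,[.53,.045,.13,-1.7,-.04,.05],loss="soft_l1")
q=z.x;print("axis",q[:3].round(4),"yaw",q[3],np.degrees(q[3]),"handle dz,half",q[4:].round(4))
print(f(q).reshape(-1,2).round(1).tolist())
print("handle",np.round(w((-.155,0,q[4]),q),4))
print("box",[np.round(w((x,0,0),q),3).tolist() for x in(.085,.1)])
E
python3 fit.py
```

```text
axis [0.5311 0.0456 0.127 ] yaw -1.8005511504293643 -103.16398171702758 handle dz,half [-0.0371  0.052 ]
[[-0.3, -0.6], [0.5, 3.0], [-1.8, -1.0], [0.0, 1.0], [0.1, 0.9], [-1.5, 1.3], [1.6, -0.7], [-0.4, -0.7], [0.6, 0.6], [-0.4, 0.8], [-0.8, -2.6], [0.1, 0.1], [-0.4, -2.5], [-0.5, 0.5], [-0.3, 0.2], [0.3, 0.2], [-0.5, -0.7]]
handle [0.5664 0.1965 0.0899]
box [[0.512, -0.037, 0.127], [0.508, -0.052, 0.127]]
```

```bash
cat > go.py <<'E'
import sys,numpy as np
from scipy.spatial.transform import Rotation as Rn
from station import r
# usage: go.py x y z toolYangleDeg
x,y,z,a=map(float,sys.argv[1:5]); o=r.get_obs()
q=o["orientation"];R=Rn.from_quat([q[1],q[2],q[3],q[0]])
a=np.radians(a); ty=np.array([np.cos(a),np.sin(a),0]);tz=np.array([0,0,-1.]);tx=np.cross(ty,tz)
G=Rn.from_matrix(np.c_[tx,ty,tz])
print("turn",(R.inv()*G).as_rotvec().round(3),"shift cm",(R.inv().apply(np.array([x,y,z])-o["eef_pos"])*100).round(2),"now",np.round(o["eef_pos"],4),o["time"])
E
python3 go.py .5311 .0456 .25 -13.16
```

```text
turn [-0.     0.     1.445] shift cm [-48.19 -42.21  -1.87] now [0.2264 0.6091 0.231 ] 0.3
```

```bash
python3 -m inch '[[[0,0,0.05,-1,-0.9,-0.5,1],[0,0,0.12,-3,-2.6,-1.2,1],[0,0,0.2,-6,-5.2,-1.87,1],[0,0,0.3,-9,-7.9,-1.87,1],[0,0,0.4,-12,-10.5,-1.87,1],[0,0,0.5,-15,-13.1,-1.87,1],[0,0,0.6,-18,-15.8,-1.87,1],[0,0,0.7,-21,-18.4,-1.87,1],[0,0,0.8,-24,-21,-1.87,1],[0,0,0.9,-27,-23.6,-1.87,1],[0,0,1.0,-30,-26.3,-1.87,1],[0,0,1.1,-33,-28.9,-1.87,1],[0,0,1.2,-36,-31.5,-1.87,1],[0,0,1.3,-39,-34.2,-1.87,1],[0,0,1.38,-42,-36.8,-1.87,1],[0,0,1.42,-44.8,-39.2,-1.87,1],[0,0,1.445,-47,-41.2,-1.87,1],[0,0,1.445,-48.19,-42.21,-1.87,1],[0,0,1.445,-48.19,-42.21,-1.87,1]]]'
python3 go.py .5311 .0456 .116 -13.16
python3 - <<'E'
from h import *
print(r.get_obs()["q"])
a,_=cal("scene");b,_=cal("top")
cv2.imwrite("pics/s1.png",np.hstack([cv2.resize(a[110:310,160:360],(390,390)),cv2.resize(b[80:230,180:330],(390,390))]))
E
```

```text
time: 1.88
eef_pos: [0.5325, 0.0412, 0.2503]
orientation: [0.001, 0.786, 0.619, -0.0]
ft_force: [0.4, -0.0, 0.4]
width: 0.999
turn [ 0.002  0.002 -0.007] shift cm [ 0.41 -0.27 13.43] now [0.5325 0.0412 0.2503] 1.8833
[-0.57523186  0.34204635  0.51727054  1.85101494 -0.1960599   0.99788012
 -0.2124551 ]
```

View pics/s1.png

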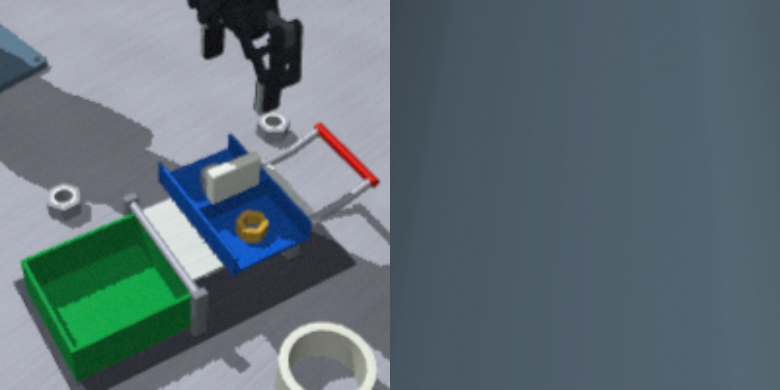

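```bash
python3 -m inch '[[[0,0,0,0,0,1,1],[0,0,0,0,0,3,1],[0,0,0,0,0,5,1],[0,0,0,0,0,7,1],[0,0,0,0,0,7.5,1],[0,0,0,0,0,7.5,1],[0,0,0,0,0,7.5,1]]]'
python3 go.py .5311 .0456 .116 -13.16
python3 - <<'E'
from h import *
a,S=cal("scene")
o=r.get_obs();print(proj(o["eef_pos"],S),proj([.5311,.0456,.127],S))
cv2.imwrite("pics/s2.png",cv2.resize(a[110:310,160:360],(600,600),interpolation=cv2.INTER_CUBIC))
E
```

```text
time: 2.57
eef_pos: [0.531, 0.0465, 0.1752]
orientation: [-0.0, 0.783, 0.622, -0.0]
ft_force: [-0.3, -0.3, 0.6]
width: 0.999
turn [-0.    -0.     0.001] shift cm [-0.09  0.03  5.92] now [0.531  0.0465 0.1752] 2.5667
[[281.37572778 184.90238532]] [[279.71778308 202.04777314]]
```

View pics/s2.png

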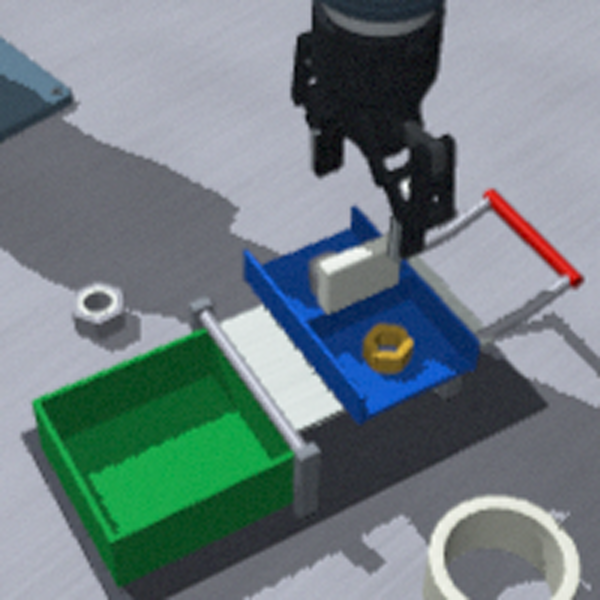

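```bash
python3 -m inch '[[[0,0,0,0,0,1.5,1],[0,0,0,-0.1,0,3,1],[0,0,0,-0.1,0,4.5,1],[0,0,0,-0.1,0,5.9,1],[0,0,0,-0.1,0,5.9,1],[0,0,0,-0.1,0,5.9,0],[0,0,0,-0.1,0,5.9,-1],[0,0,0,-0.1,0,5.9,-1],[0,0,0,-0.1,0,5.9,-1],[0,0,0,-0.1,0,5.9,-1],[0,0,0,-0.1,0,5.9,-1],[0,0,0,-0.1,0,5.9,-1],[0,0,0,-0.1,0,5.9,-1]]]'
python3 - <<'E'
from h import *
print(r.get_obs()["moment"])
a,S=cal("scene")
cv2.imwrite("pics/s3.png",cv2.resize(a[110:310,160:360],(600,600),interpolation=cv2.INTER_CUBIC))
E
```

```text
time: 3.7
eef_pos: [0.5308, 0.045, 0.1166]
orientation: [-0.0, 0.783, 0.621, 0.0]
ft_force: [-3.9, -0.6, 5.7]
width: 0.159
[0.06435781 0.43595122 0.02843095]
```

View pics/s3.png

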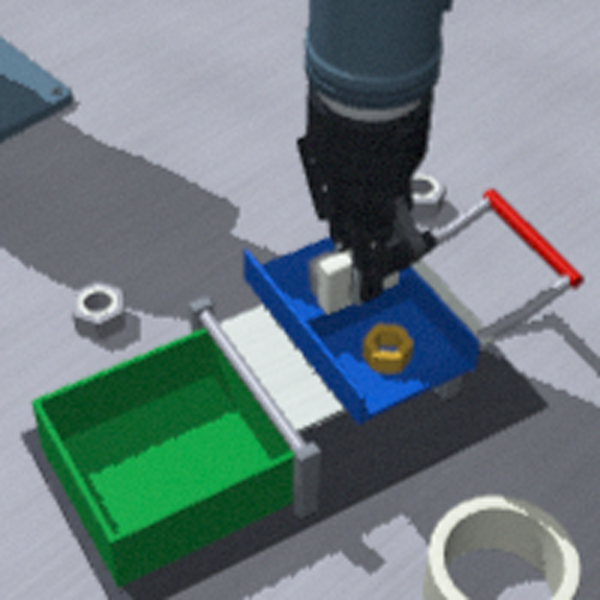

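```bash
python3 -m inch '[[[0,0,0.03,0,0,0,-1],[0,0,0.08,0,0,0,-1],[0,0,0.15,0,0,0,-1],[0,0,0.22,0,0,0,-1],[0,0,0.29,0,0,0,-1],[0,0,0.36,0,0,0,-1],[0,0,0.43,0,0,0,-1],[0,0,0.5,0,0,0,-1],[0,0,0.57,0,0,0,-1],[0,0,0.64,0,0,0,-1],[0,0,0.7,0,0,0,-1],[0,0,0.74,0,0,0,-1],[0,0,0.76,0,0,0,-1]]]'
python3 - <<'E'
from h import *
print(r.get_obs()["moment"],r.get_obs()["q"])
a,S=cal("scene")
cv2.imwrite("pics/s4.png",cv2.resize(a[110:310,160:360],(600,600),interpolation=cv2.INTER_CUBIC))
E
```

```text
time: 4.83
eef_pos: [0.53, 0.0456, 0.1166]
orientation: [-0.001, 0.958, 0.286, -0.001]
ft_force: [-5.5, 2.0, 10.4]
width: 0.155
[0.19178148 1.03025359 0.08511257] [-0.64420641  0.57765477  0.62680414  1.96426205 -0.48869136  0.75532815
 -0.72003792]
```

View pics/s4.png

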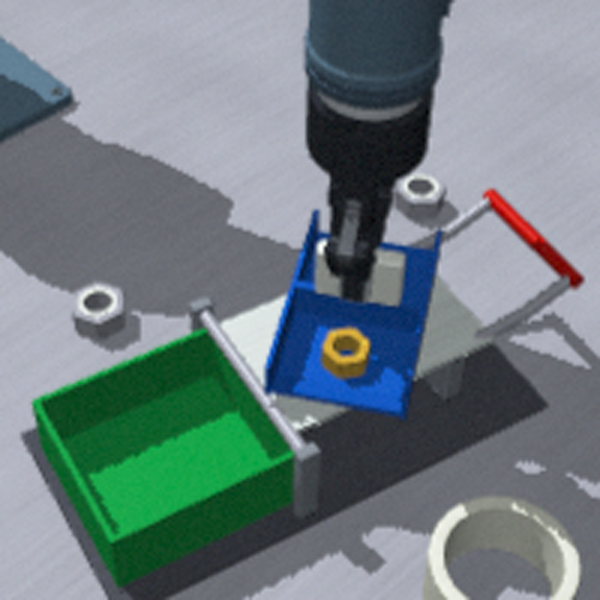

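```bash
python3 -m inch '[[[0,0,0.04,0,0,0,-1],[0,0,0.1,0,0,0,-1],[0,0,0.17,0,0,0,-1],[0,0,0.24,0,0,0,-1],[0,0,0.31,0,0,0,-1],[0,0,0.38,0,0,0,-1],[0,0,0.45,0,0,0,-1],[0,0,0.52,0,0,0,-1],[0,0,0.59,0,0,0,-1],[0,0,0.66,0,0,0,-1],[0,0,0.73,0,0,0,-1],[0,0,0.78,0,0,0,-1],[0,0,0.81,0,0,0,-1],[0,0,0.81,0,0,0,-1],[0,0,0.81,0,0,0,-1]]]'
python3 - <<'E'
from h import *
print(r.get_obs()["moment"],r.get_obs()["q"])
a,S=cal("scene")
cv2.imwrite("pics/s5.png",cv2.resize(a[110:310,160:360],(600,600),interpolation=cv2.INTER_CUBIC))
E
python3 go.py .5311 .0456 .116 -103.16
```

```text
time: 6.13
eef_pos: [0.5297, 0.0467, 0.1166]
orientation: [-0.001, 0.994, -0.114, -0.002]
ft_force: [-8.9, 5.7, 13.2]
width: 0.155
[ 0.64387088  1.32412047 -0.06312669] [-0.78307282  0.65350078  0.83282645  1.97094206 -0.66893013  0.81877706
 -1.36757192]
turn [-0.003  0.003  0.002] shift cm [0.16 0.07 0.05] now [0.5297 0.0466 0.1166] 6.1833
```

View pics/s5.png

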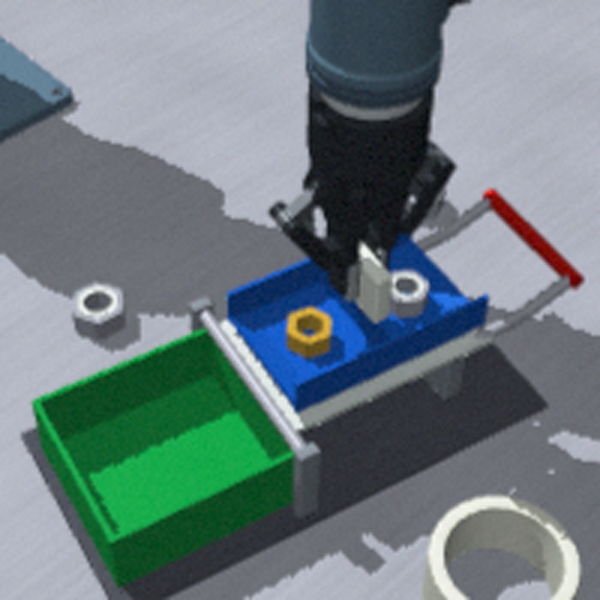

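```bash
python3 -m inch '[[[0,0,0,0,0,0,0],[0,0,0,0,0,0,1],[0,0,0,0,0,0,1],[0,0,0,0,0,0,1],[0,0,0,0,0,0,1],[0,0,0,0,0,0,1],[0,0,0,0,0,0,1],[0,0,0,0,0,-1,1],[0,0,0,0,0,-3,1],[0,0,0,0,0,-5.5,1],[0,0,0,0,0,-7.5,1],[0,0,0,0,0,-8.5,1],[0,0,0,0,0,-8.5,1]]]'
python3 go.py .5664 .1965 .2 -103.16
```

```text
time: 7.27
eef_pos: [0.5324, 0.0448, 0.2033]
orientation: [-0.001, 0.993, -0.114, 0.002]
ft_force: [0.0, -0.1, -0.6]
width: 0.999
turn [-0.002 -0.004  0.001] shift cm [ -0.13 -15.55   0.36] now [0.5324 0.0448 0.2033] 7.2667
```

```bash
python3 -m inch '[[[0,0,0,0,-1.5,0,1],[0,0,0,0,-4,0,1],[0,0,0,-0.1,-6.5,0,1],[0,0,0,-0.1,-9,0,1],[0,0,0,-0.1,-11.5,0,1],[0,0,0,-0.1,-14,0.2,1],[0,0,0,-0.1,-15.5,0.3,1],[0,0,0,-0.1,-15.5,0.3,1],[0,0,0,-0.1,-15.5,0.3,1]]]'
python3 go.py .5664 .1965 .071 -103.16
python3 - <<'E'
from h import *
a,S=cal("scene");b,T=cal("top")
cv2.imwrite("pics/s6.png",np.hstack([cv2.resize(a[130:280,230:380],(400,400),interpolation=cv2.INTER_CUBIC),cv2.resize(b[80:230,160:310],(400,400))]))
cv2.imwrite("pics/s6b.png",a)
E
```

```text
time: 8.02
eef_pos: [0.5645, 0.1963, 0.1968]
orientation: [0.001, 0.994, -0.114, -0.001]
ft_force: [-0.2, -0.8, -0.4]
width: 1.0
turn [0.002 0.001 0.002] shift cm [ 0.2  -0.09 12.58] now [0.5645 0.1963 0.1968] 8.0167
```

View pics/s6.png

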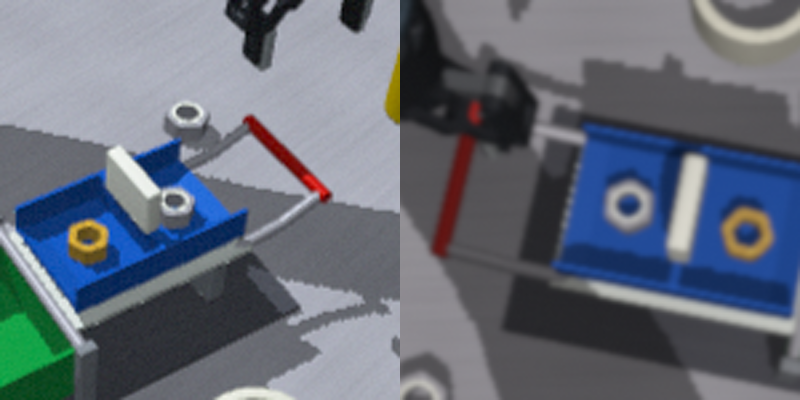

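```bash
python3 -m inch '[[[0,0,0,0.1,-0.1,1.5,1],[0,0,0,0.1,-0.1,4,1],[0,0,0,0.1,-0.1,6.5,1],[0,0,0,0.1,-0.1,9,1],[0,0,0,0.1,-0.1,11,1],[0,0,0,0.1,-0.1,12.5,1],[0,0,0,0.1,-0.1,12.6,1],[0,0,0,0.1,-0.1,12.6,1]]]'
python3 go.py .5664 .1965 .071 -103.16
python3 - <<'E'
from h import *
a,S=cal("scene");b,T=cal("top")
cv2.imwrite("pics/s7.png",np.hstack([cv2.resize(a[130:280,230:380],(400,400),interpolation=cv2.INTER_CUBIC),cv2.resize(b[80:230,160:310],(400,400))]))
E
```

```text
time: 8.78
eef_pos: [0.5661, 0.1957, 0.0715]
orientation: [0.0, 0.993, -0.115, -0.0]
ft_force: [-0.5, -1.0, -0.6]
width: 1.002
turn [ 0.001  0.001 -0.001] shift cm [ 0.02 -0.08  0.05] now [0.5661 0.1957 0.0715] 8.7833
```

View pics/s7.png

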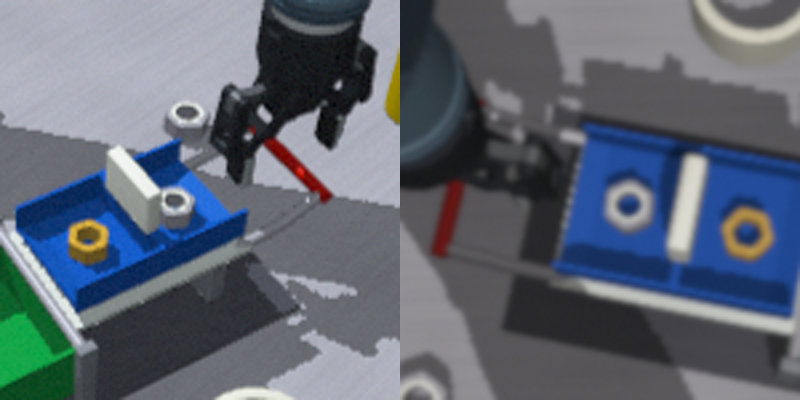

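```bash
python3 -m inch '[[[0,0,0,0,0,0,0],[0,0,0,0,0,0,-1],[0,0,0,0,0,0,-1],[0,0,0,0,0,0,-1],[0,0,0,0,0,0,-1],[0,0,0,0,0,0,-1],[0,0,0,0,0,0,-1],[0,0,0,0,0,0,-1]]]'
python3 - <<'E'
from h import *
a,S=cal("scene")
cv2.imwrite("pics/s8.png",cv2.resize(a[130:280,230:380],(600,600),interpolation=cv2.INTER_CUBIC))
import math
# arc increments: forward (tool +y = pour dir) and up
R=math.hypot(.24,.022);a0=math.atan2(.022,.24)
for d in (2,4,6,9,12,15,18,21,24,27,30,33,36,39,42,45,48,50,52,54,55):
    t=a0+math.radians(d); print(d,round((.24-R*math.cos(t))*100,2),round(-(R*math.sin(t)-.022)*100,2))
E
```

```text
time: 9.55
eef_pos: [0.5665, 0.1973, 0.0723]
orientation: [-0.0, 0.993, -0.114, 0.0]
ft_force: [-0.4, 1.5, 3.0]
width: 0.12
2 0.09 -0.84
4 0.21 -1.67
6 0.36 -2.5
9 0.64 -3.73
12 0.98 -4.94
15 1.39 -6.14
18 1.85 -7.31
21 2.38 -8.45
24 2.97 -9.57
27 3.61 -10.66
30 4.32 -11.71
33 5.07 -12.72
36 5.88 -13.69
39 6.73 -14.61
42 7.64 -15.49
45 8.59 -16.33
48 9.58 -17.11
50 10.26 -17.6
52 10.96 -18.07
54 11.67 -18.51
55 12.04 -18.72
```

View pics/s8.png

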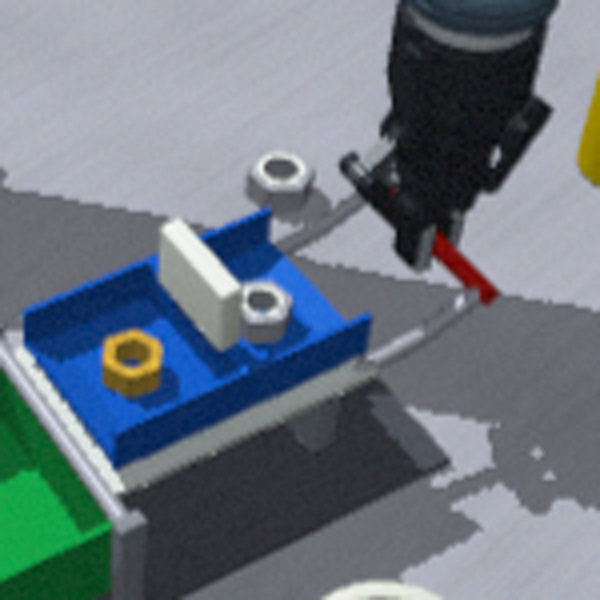

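```bash
python3 -m inch '[[[0,0,0,0,0.04,-0.4,-1],[0,0,0,0,0.1,-0.84,-1],[0,0,0,0,0.2,-1.67,-1],[0,0,0,0,0.36,-2.5,-1],[0,0,0,0,0.5,-3.1,-1],[0,0,0,0,0.64,-3.73,-1],[0,0,0,0,0.8,-4.3,-1],[0,0,0,0,0.98,-4.94,-1],[0,0,0,0,0.98,-4.94,-1]]]'
python3 - <<'E'
from h import *
a,S=cal("scene")
cv2.imwrite("pics/s9.png",cv2.resize(a[110:310,160:380],(660,600),interpolation=cv2.INTER_CUBIC))
E
```

```text
time: 10.35
eef_pos: [0.5642, 0.1877, 0.1229]
orientation: [-0.001, 0.993, -0.114, 0.0]
ft_force: [1.1, 5.3, -2.3]
width: 0.117
```

View pics/s9.png

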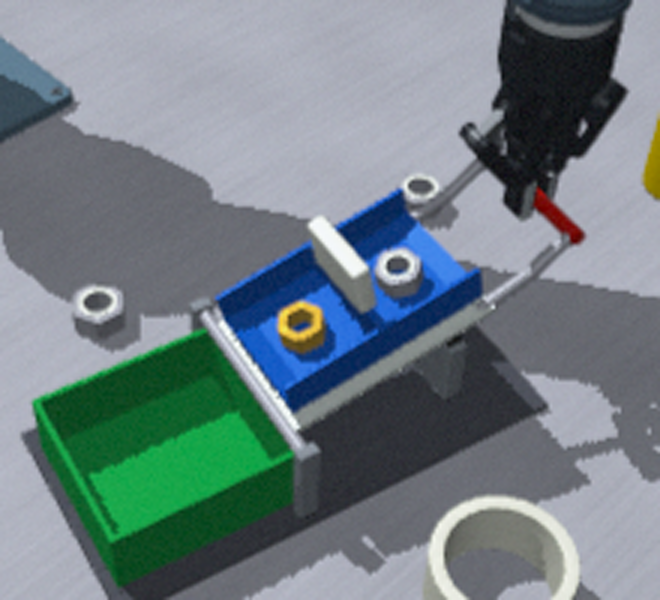

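```bash
python3 -m inch '[[[0,0,0,0,0.2,-0.6,-1],[0,0,0,0,0.41,-1.2,-1],[0,0,0,0,0.64,-1.8,-1],[0,0,0,0,0.87,-2.37,-1],[0,0,0,0,1.13,-2.95,-1],[0,0,0,0,1.4,-3.51,-1],[0,0,0,0,1.69,-4.08,-1],[0,0,0,0,1.99,-4.63,-1],[0,0,0,0,2.3,-5.18,-1],[0,0,0,0,2.63,-5.72,-1],[0,0,0,0,2.98,-6.25,-1],[0,0,0,0,3.34,-6.77,-1],[0,0,0,0,3.34,-6.77,-1]]]'
python3 - <<'E'
from h import *
a,S=cal("scene")
cv2.imwrite("pics/s10.png",cv2.resize(a[110:310,160:380],(660,600),interpolation=cv2.INTER_CUBIC))
E
```

```text
time: 11.48
eef_pos: [0.5566, 0.1562, 0.1908]
orientation: [-0.002, 0.993, -0.114, 0.0]
ft_force: [0.8, 8.2, 2.2]
width: 0.114
```

View pics/s10.png

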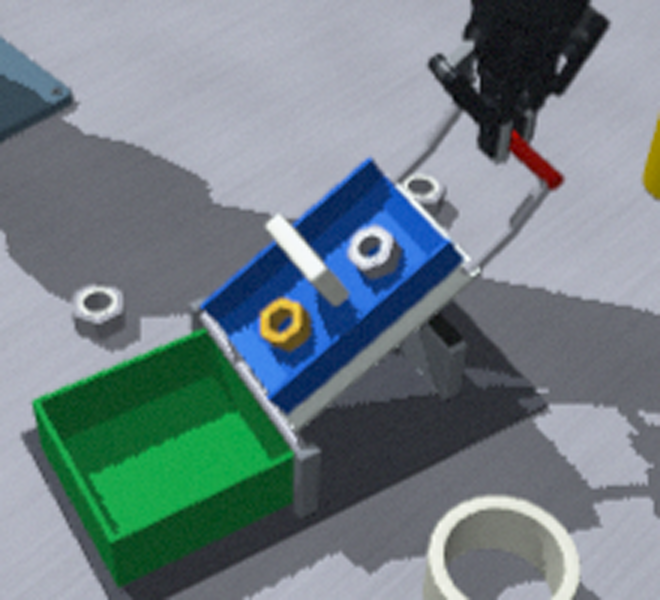

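```bash
python3 -m inch '[[[0,0,0,0,0.37,-0.51,-1],[0,0,0,0,0.75,-1.01,-1],[0,0,0,0,1.15,-1.5,-1],[0,0,0,0,1.56,-1.98,-1],[0,0,0,0,1.98,-2.44,-1],[0,0,0,0,2.41,-2.9,-1],[0,0,0,0,2.86,-3.35,-1],[0,0,0,0,3.32,-3.78,-1],[0,0,0,0,3.79,-4.2,-1],[0,0,0,0,4.27,-4.62,-1],[0,0,0,0,4.76,-5.02,-1],[0,0,0,0,5.26,-5.4,-1],[0,0,0,0,5.94,-5.89,-1],[0,0,0,0,6.64,-6.36,-1],[0,0,0,0,7.35,-6.8,-1],[0,0,0,0,7.72,-7.01,-1],[0,0,0,0,7.72,-7.01,-1],[0,0,0,0,7.72,-7.01,-1],[0,0,0,0,7.72,-7.01,-1],[0,0,0,0,7.72,-7.01,-1]]]'
python3 - <<'E'
from h import *
a,S=cal("scene")
cv2.imwrite("pics/s11.png",cv2.resize(a[110:310,160:380],(660,600),interpolation=cv2.INTER_CUBIC))
E
```

```text
time: 13.2
eef_pos: [0.5394, 0.0832, 0.2616]
orientation: [-0.004, 0.994, -0.113, -0.0]
ft_force: [-4.5, 13.5, 19.0]
width: 0.117
```

View pics/s11.png

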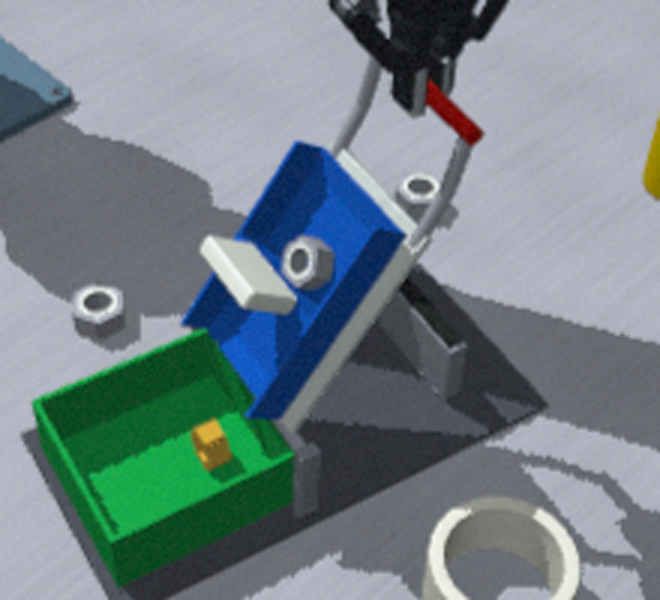

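```bash
python3 -m inch '[[[0,0,0,0,-0.36,0.21,-1],[0,0,0,0,-1.08,0.65,-1],[0,0,0,0,-1.78,1.12,-1],[0,0,0,0,-2.46,1.61,-1],[0,0,0,0,-2.96,2,-1],[0,0,0,0,-3.45,2.39,-1],[0,0,0,0,-3.93,2.8,-1],[0,0,0,0,-4.4,3.23,-1],[0,0,0,0,-4.86,3.66,-1],[0,0,0,0,-5.31,4.11,-1],[0,0,0,0,-5.74,4.56,-1],[0,0,0,0,-6.16,5.03,-1],[0,0,0,0,-6.57,5.51,-1],[0,0,0,0,-6.97,6,-1],[0,0,0,0,-7.35,6.5,-1],[0,0,0,0,-7.72,7.01,-1],[0,0,0,0,-8.08,7.53,-1],[0,0,0,0,-8.43,8.06,-1],[0,0,0,0,-8.76,8.6,-1],[0,0,0,0,-9.07,9.15,-1]]]'
```

```text
time: 14.92
eef_pos: [0.56, 0.1687, 0.1685]
orientation: [-0.001, 0.993, -0.114, 0.0]
ft_force: [1.5, 5.8, 1.9]
width: 0.119
```

```bash
python3 -m inch '[[[0,0,0,0,-0.3,0.56,-1],[0,0,0,0,-0.59,1.12,-1],[0,0,0,0,-0.86,1.69,-1],[0,0,0,0,-1.12,2.26,-1],[0,0,0,0,-1.36,2.84,-1],[0,0,0,0,-1.58,3.43,-1],[0,0,0,0,-1.79,4.03,-1],[0,0,0,0,-1.99,4.63,-1],[0,0,0,0,-2.17,5.24,-1],[0,0,0,0,-2.33,5.84,-1],[0,0,0,0,-2.48,6.45,-1],[0,0,0,0,-2.61,7.07,-1],[0,0,0,0,-2.69,7.5,-1],[0,0,0,0,-2.76,7.9,-1],[0,0,0,0,-2.82,8.3,-1],[0,0,0,0,-2.88,8.73,-1],[0,0,0,0,-2.93,9.15,-1],[0,0,0,0,-2.97,9.5,-1],[0,0,0,0,-2.97,9.5,-1],[0,0,0,0,-2.97,9.5,-1]]]'
python3 - <<'E'
from h import *
a,S=cal("scene")
cv2.imwrite("pics/s12.png",cv2.resize(a[110:310,160:380],(660,600),interpolation=cv2.INTER_CUBIC))
E
```

```text
time: 16.58
eef_pos: [0.5668, 0.197, 0.0728]
orientation: [-0.0, 0.993, -0.114, 0.0]
ft_force: [3.1, 4.1, -0.9]
width: 0.114
```

View pics/s12.png

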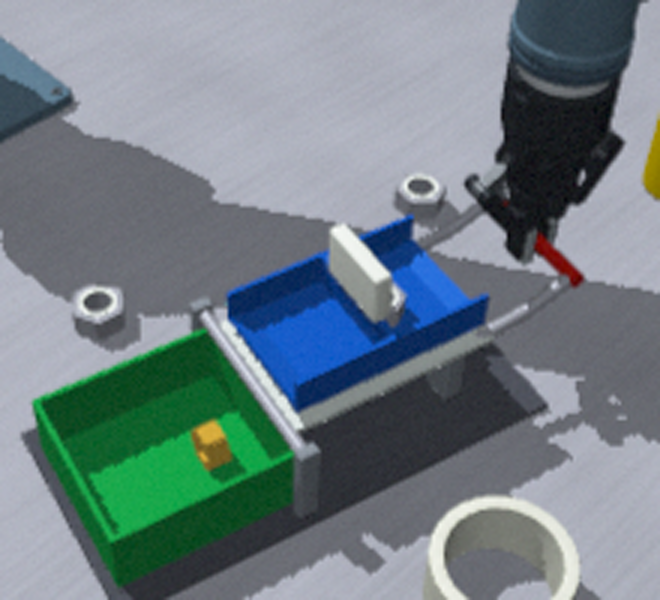

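```bash
python3 -m inch '[[[0,0,0,0,0,0,-0.5],[0,0,0,0,0,0,0],[0,0,0,0,0,0,1],[0,0,0,0,0,0,1],[0,0,0,0,0,0,1],[0,0,0,0,0,0,1],[0,0,0,0,0,0,1],[0,0,0,0,0,0,1],[0,0,0,0,0,-1,1],[0,0,0,0,0,-3,1],[0,0,0,0,0,-6,1],[0,0,0,0,-1,-9,1],[0,0,0,0,-3,-11,1],[0,0,0,0,-5,-13,1],[0,0,0,0,-7,-14,1],[0,0,0,0,-8,-14,1],[0,0,0,0,-8,-14,1],[0,0,0,0,-8,-14,1]]]'
python3 - <<'E'
from h import *
a,S=cal("scene");b,T=cal("top")
cv2.imwrite("pics/s13.png",np.hstack([cv2.resize(a[130:310,180:360],(400,400),interpolation=cv2.INTER_CUBIC),cv2.resize(b[90:240,170:400],(400,261),interpolation=cv2.INTER_CUBIC).__class__ and cv2.copyMakeBorder(cv2.resize(b[90:240,170:400],(400,261)),0,139,0,0,0)]))
E
```

```text
time: 18.13
eef_pos: [0.5838, 0.2739, 0.2118]
orientation: [0.001, 0.993, -0.114, -0.001]
ft_force: [-0.0, -0.6, -0.8]
width: 1.004
```

View pics/s13.png

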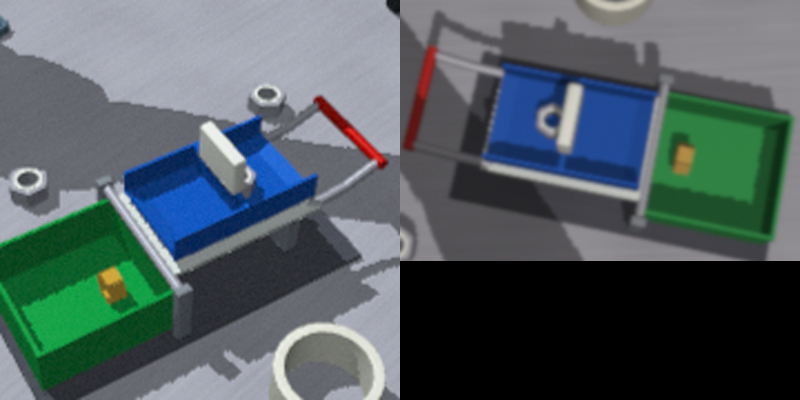

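```bash
python3 -c "
from station import order
print(order.sign_off())"
```

```text
the job is handed in; nothing more can be done
None
```

The job is done and handed in at about 18 s of the 58 s allowed.

I turned the dish 90° by its white grip so the brass section faced the green box. I then lifted the red handle along its arc to about 55°, lowered it to level, let go and moved the arm clear.

- **Nuts:** the last pictures from both cameras show the brass nut in the box, standing on one of its flats rather than lying flat. The steel nut is still in its section of the dish, resting against the divider. The gripper never came down to the height of either nut.
- **Dish and stand:** the dish is level and square to the box, and the robot is touching nothing.
- **Forces:** the readings at the end of each move peaked at about 24 N, at the top of the tip. That is far below the 120 N wrist limit.
- **Disagreement:** my first position fit was off by up to 3 pixels at a few hand-picked corners. Both grasps still closed on their targets, so it made no difference.

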